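Lay out the job tray to its paper template

ROBOT

A 6-joint arm with a two-finger parallel gripper is mounted at the origin on the work surface. World frame = base frame: x ahead of the robot, y to its left, z up, the work surface at z = 0. Lengths are in m, angles in rad, forces in N, time in s.
With the tool pointing down it reaches from about 0.25 to 0.775 m from the base axis. Payload 4 kg.
Tool frame: the origin (TCP) lies between the finger pads; the fingertips stand 25 mm ahead of it and the grasp point (between the pads) lies 6 mm ahead of it (robot.tip_reach is the distance from the TCP to the fingertips, in m); z points along the fingers, y is the line along which they close (so a half turn about z gives the same grasp; the last joint's range is limited). The gripper opens to 94 mm and grips with 3 to 60 N. Pads are 16 mm wide; open, the fingers measure 119 mm over their backs; the gripper's body (75 mm by 177 mm) begins 78 mm behind the grasp point.
Start: joints at [1.006, 0.087, 1.371, -0, 1.684, -0.103], TCP at [0.245, 0.492, 0.231] pointing down, gripper open.
Joint ranges: [-3.1, 3.1], [-0.76, 2.03], [0.27, 2.55], [-1.08, 4.22], [0.17, 2.65], [-2.57, 2.57]. Speed limits (rad/s): [2.79, 2.79, 3.14, 3.14, 3.14, 3.14].

INTERFACE

Orientations are given as [roll, pitch, yaw] about the fixed x, y, z axes, in that order (R = Rz(yaw) Ry(pitch) Rx(roll)).
In Python, from bench import sensors, snapshot, camera_info, ticket, robot gives the robot as it stands.
- The arm moves only by the tool arm_command, never from a script. Its argument "plan" is a list of rows, each an object with "grip": the closure, from -1 (fully open) to 1 (shut); "slide": the shift along the tool's x, y, z normalised to -1 to 1, where 1 is 500 mm, a list of three; "spin": the turn about the tool's z normalised to -1 to 1, where 1 is 5 degrees. A call has 1 to 10 rows; each row shifts and turns the commanded pose from where the row before left it, along the tool's axes as they then stand; what a row does not reach is not made up. A row lasts 1/8 s, in which the tool goes at most 62.5 mm and 10.7 degrees, less where a joint would pass 70% of its speed; a pose out of reach is approached as far as the arm can. A call with a number of a shift or a turn outside -1 to 1 is refused whole. A call with a gripper value outside its range is refused whole. The fingers move at their own pace and stop on an object; the grip force is fixed at half the most. Time passes only in rows, so rows that do not move let the fingers close. It gives the time, the measured TCP pose, the force, the opening and the grip force at its end, in the units of the state.
- sensors.get_obs(): the state, without advancing time (a new reading comes with each control period).
- snapshot(name): name is "scene" or "top"; returns the picture (400x640x3 uint8, red, green, blue); there is no depth.
- camera_info(name): a dict with "fx", "fy", "cx", "cy" (pixels), "position" and "rotation" of the camera in the world. Camera axes: x right, y up, looking along -z (the intrinsics and any distortion apply to the point x, -y, -z); pixel columns grow to the right and rows downward; lengths in m; the calibration is good to about 2 mm. A picture is of the moment at which its call begins. camera_info takes no time and is no camera call.
- ticket.close_job(): hands the job in; it is judged then, once.
The state is a dict: "time": time; "joint_positions": joint angles; "qvel": joint speeds; "joint_torque": joint torques, N m; "tool_pos": TCP position; "ee_rot": TCP orientation; "wrist_force": force on the tool from outside, world axes, zero at the start; "wrist_torque": the same for the moment, N m; "width": finger opening in m; "finger_force": force on a finger pad.
Only numpy, scipy, OpenCV 4.12 (cv2) and the standard library are available. Lean on these libraries where they do the work, as an engineer would, in place of code of your own. Each camera call takes 0.05 s, during which the arm holds its last target. There are 200 camera calls.

TASK

Kit the grey tray on the workbench to match the template drawn on its paper: stand the yellow spirit level inside the long rectangular outline (either way round) and the tin with the red lid upright inside the round outline. Set both down on the tray floor without dropping them, and let go.

Things in the scene. Friction and masses are not known exactly. Their poses are not given: they have to be found in the camera images.
- level: Yellow spirit level: a bar 180 long (its x axis) x 22 wide (y) x 40 mm tall (z), black end caps, green vial in its top; it stands on its long narrow edge, within 0.5 rad of world x. Origin: centre of its underside. About 0.22 kg, ends alike. A similar plain wood offcut lies beyond it and a screwdriver between it and the robot, over 25 mm clear; not wanted.
- tin: Steel tin with a RED lid, a plain cylinder 52 mm in diameter and 42 mm tall, standing upright on the bench to the left of the level. Origin: centre of its underside, z up. About 0.18 kg. A like tin with a BLUE lid stands at least 85 mm away, centre to centre, nearer to or farther from the robot (along x); it is not wanted.
- level_mark: Black rectangle 204 x 46 mm with a small one at its centre, drawn on the paper in the tray: where the level goes. Origin: its centre, on the tray floor, z up; x along its long side, y across. The two outlines lie side by side, centres 110 mm apart along y, 55 mm either side of the tray's centre; which is on which side varies.
- tin_mark: Black circle 80 mm in diameter with a red dot at its centre, drawn on the same paper: where the red-lidded tin goes. Origin: its centre, on the tray floor, z up; same axes as the rectangle.
- tray: Fixed shallow grey tray, its floor covered with white paper; 250 mm (its x) x 260 mm (its y) outside, floor 5 mm above the bench, walls 5 mm thick rising 9 mm above the floor. The inner long wall is 70 mm from the centre of the nearer outline. Origin: centre of its underside, z up. A wrench lies on the bench beyond it; not wanted.
Things that resemble listed ones, but are neither listed nor needed, are in the scene too. Of the things that look like the level, the largest one is meant.

How it is judged:
By the outcome, as a careful person would: the job done as asked, in the order asked, and still so for the second after the job is handed in, with the robot touching nothing.
It also fails if it takes over 54 s, if anything falls off the work surface, if the arm or the gripper's body presses on something with over 40 N, if the wrist force passes 120 N, or if a joint passes its speed limit or range.

## Working session

There is one attempt and no reset: what is moved stays moved. The work goes in short steps, Python scripts to look and compute and a tool call to move; the robot and the scene stay as the last step left them, time stands still between calls to the robot, and variables do not carry over. Pictures are saved under pics/ and viewed, at most 10 in all, crops included, and the job is handed in when it is done.

Besides the shell and the picture viewer there is one more tool, called as name(argument=value, ...) on one line, values as JSON. arm_command: Moves the arm, as the interface text tells. Scaled input: -1 to 1 covers 500 mm each way for a shift and 5 degrees each way for a turn. Its arguments: {"type":"object","properties":{"plan":{"type":"array","items":{"type":"object","properties":{"grip":{"type":"number"},"slide":{"type":"array","items":{"type":"number"}},"spin":{"type":"number"}}}}},"required":["plan"]}

```bash
mkdir -p pics; ls; python3 - <<'E'
from bench import sensors,snapshot,camera_info
import cv2
for n in("top","scene"):
    cv2.imwrite(f"pics/{n}0.png",snapshot(n)[:,:,::-1]); print(n,camera_info(n))
print(sensors.get_obs())
E
```

```text
pics
top {'fx': 460.6600291423464, 'fy': 460.6600291423464, 'cx': 328.20807707294483, 'cy': 204.65923777366294, 'position': array([0.42508567, 0.01449995, 1.08743746]), 'rotation': array([ 0.14980601, -0.00200621, -1.5547964 ])}
scene {'fx': 365.3699379566048, 'fy': 365.3699379566048, 'cx': 320.91650572910015, 'cy': 196.2091399668555, 'position': array([ 1.10890502, -0.15703396,  0.57954258]), 'rotation': array([ 7.97248022e-01, -7.66899870e-04,  1.19814632e+00])}
{'time': 0.1, 'joint_positions': array([ 1.00591315e+00,  8.78698591e-02,  1.37204587e+00,  4.88029274e-06,
        1.68358883e+00, -1.03073671e-01]), 'qvel': array([ 0.00066679, -0.00148812, -0.00150021, -0.0022861 ,  0.00047649,
        0.00055833]), 'joint_torque': array([ 1.80839310e-03, -3.41249371e+01, -3.03303874e+01,  7.18990853e-02,
        3.03859112e-02, -6.21086815e-05]), 'tool_pos': array([0.24482456, 0.49203155, 0.22945635]), 'ee_rot': array([-3.13969140e+00, -2.01542598e-04,  2.67978350e+00]), 'wrist_force': array([-0.8455571 ,  1.17494679, -0.43806034]), 'wrist_torque': array([-0.01925209, -0.03491428, -0.01720661]), 'finger_force': 0.0, 'width': 0.09390417031741566}
```

View pics/top0.png

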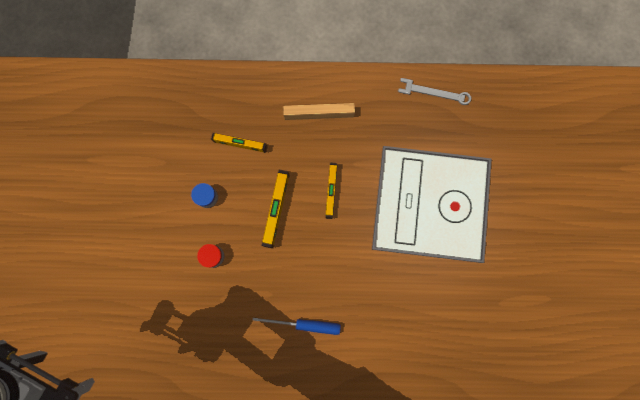

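View pics/scene0.png

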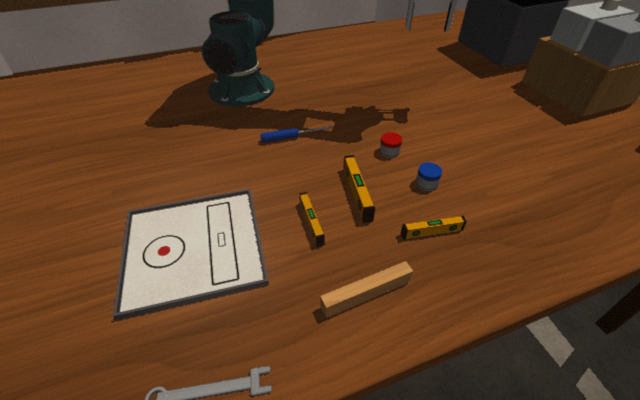

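The top view shows the wanted level (the largest) at (275,208), the red tin at (209,256), the rectangle at (409,201) and the circle at (455,206). The scene view agrees: level (358,187), red tin (390,145).

```bash
cat > h.py <<'E'
import numpy as np,cv2
from scipy.spatial.transform import Rotation as Ro
from bench import sensors,snapshot,camera_info
def back(name,uv,z):
    c=camera_info(name); uv=np.atleast_2d(np.asarray(uv,float))
    d=np.c_[(uv[:,0]-c['cx'])/c['fx'],-(uv[:,1]-c['cy'])/c['fy'],-np.ones(len(uv))]
    d=d@Ro.from_euler('xyz',c['rotation']).as_matrix().T
    p=c['position']; return (p+d*((z-p[2])/d[:,2])[:,None])[:,:2]
def blob(img,lo,hi,near,r=25):
    m=cv2.inRange(cv2.cvtColor(img,cv2.COLOR_RGB2HSV),lo,hi)
    n,l,s,c=cv2.connectedComponentsWithStats(m)
    k=1+np.argmin([np.hypot(*(c[i]-near))-.05*s[i,4] if s[i,4]>3 else 1e9 for i in range(1,n)])
    return l==k,c[k],s[k,4]
def pix(m): y,x=np.nonzero(m); return np.c_[x,y].astype(np.float32)
def rect(p):
    r=cv2.boxPoints(cv2.minAreaRect((p*1000).astype(np.float32)))/1000
    e=[r[1]-r[0],r[2]-r[1]]; L=[np.hypot(*v) for v in e]; v=e[int(np.argmax(L))]
    return r.mean(0),sorted(L),(np.degrees(np.arctan2(v[1],v[0]))+90)%180-90
E
python3 - <<'E'
from h import *
np.set_printoptions(precision=4,suppress=True)
pt={'top':dict(l=(275,208),t=(209,256),d=(455,206),r=(409,201)),'scene':dict(l=(358,187),t=(391,140),d=(164,251),r=(221,240))}
for n in pt:
    im=snapshot(n); q=pt[n]
    m,c,a=blob(im,(40,100,40),(85,255,255),q['l']); print(n,'vial',c,a,back(n,c,.04))
    m,c,a=blob(im,(18,120,60),(36,255,255),q['l']); print(' yellow',c,a,back(n,c,.04),rect(back(n,pix(m),.04)))
    m,c,a=blob(im,(0,150,150),(5,255,255),q['t']);print(' lid',c,a,back(n,c,.042),rect(back(n,pix(m),.042)))
    m,c,a=blob(im,(0,120,60),(8,255,255),q['d']);print(' dot',c,a,back(n,c,.005))
    g=cv2.cvtColor(im,cv2.COLOR_RGB2GRAY); b=(g<120).astype(np.uint8)
    k,l,s,cc=cv2.connectedComponentsWithStats(b)
    for i in range(1,k):
        if np.hypot(*(cc[i]-q['r']))<60 and 15<s[i,4]<3000: print(' dark',cc[i],s[i,4],rect(back(n,pix(l==i),.005)))
E
```

```text
top vial [274.2381 207.5238] 63 [[0.5745 0.1388]]
 yellow [275.0606 208.9605] 759 [[0.5712 0.1368]] (array([0.5736, 0.1361], dtype=float32), [np.float32(0.028360678), np.float32(0.16721995)], np.float32(-10.854782))
 lid [208.4614 255.314 ] 414 [[0.4629 0.2833]] (array([0.4637, 0.284 ], dtype=float32), [np.float32(0.049397096), np.float32(0.04982711)], np.float32(-89.07612))
 dot [454.5342 205.9452] 73 [[ 0.5903 -0.2853]]
 dark [408.3207 200.4641] 237 (array([ 0.6015, -0.1759], dtype=float32), [np.float32(0.048784215), np.float32(0.20714526)], np.float32(-5.897476))
 dark [454.2066 206.6198] 121 (array([ 0.5898, -0.2858], dtype=float32), [np.float32(0.076219186), np.float32(0.077691786)], np.float32(-45.155113))
 dark [454.6667 206.1111] 63 (array([ 0.5902, -0.2863], dtype=float32), [np.float32(0.019216308), np.float32(0.019220274)], np.float32(0.9321594))
scene vial [358.  179.5] 48 [[0.575  0.1404]]
 yellow [357.6195 184.0389] 565 [[0.5882 0.1332]] (array([0.5848, 0.1325], dtype=float32), [np.float32(0.033221703), np.float32(0.18745452)], np.float32(-10.681175))
 lid [391.3067 137.6533] 150 [[0.4642 0.2859]] (array([0.4637, 0.2858], dtype=float32), [np.float32(0.043562025), np.float32(0.044513922)], np.float32(15.890297))
 dot [163.5059 250.3529] 85 [[ 0.5904 -0.284 ]]
 dark [221.738  245.5324] 355 (array([ 0.6026, -0.1741], dtype=float32), [np.float32(0.049588915), np.float32(0.20856075)], np.float32(-5.9875183))
 dark [163.5761 252.3913] 184 (array([ 0.5913, -0.2839], dtype=float32), [np.float32(0.07705028), np.float32(0.07894178)], np.float32(-5.670639))
 dark [163.4767 250.407 ] 86 (array([ 0.5906, -0.284 ], dtype=float32), [np.float32(0.020801686), np.float32(0.021084169)], np.float32(41.404053))
```

arm_command(plan=[{"grip":-1,"slide":[-0.0904,-0.0337,0.016],"spin":0},{"grip":-1,"slide":[-0.0904,-0.0337,0.016],"spin":0},{"grip":-1,"slide":[-0.0904,-0.0337,0.016],"spin":0},{"grip":-1,"slide":[-0.0904,-0.0337,0.016],"spin":0},{"grip":-1,"slide":[-0.0904,-0.0337,0.016],"spin":0},{"grip":-1,"slide":[-0.0904,-0.0337,0.016],"spin":0},{"grip":-1,"slide":[-0.0904,-0.0337,0.016],"spin":0},{"grip":-1,"slide":[-0.0904,-0.0337,0.016],"spin":0},{"grip":-1,"slide":[-0.0904,-0.0337,0.016],"spin":0},{"grip":-1,"slide":[-0.0904,-0.0337,0.016],"spin":0}])

```text
time: 1.45
tool_pos: [0.5755, 0.1389, 0.15]
ee_rot: [3.142, -0.0, 2.68]
wrist_force: [0.2, 0.5, 0.3]
width: 0.0939
finger_force: 0.0
```

arm_command(plan=[{"grip":-1,"slide":[0,0,0],"spin":-0.784},{"grip":-1,"slide":[0,0,0],"spin":-0.784},{"grip":-1,"slide":[0,0,0],"spin":-0.784},{"grip":-1,"slide":[0,0,0],"spin":-0.784},{"grip":-1,"slide":[0,0,0],"spin":0},{"grip":-1,"slide":[0,0,0],"spin":0}])

```text
time: 2.2
tool_pos: [0.5746, 0.1402, 0.1503]
ee_rot: [-3.142, -0.0, 2.953]
wrist_force: [-0.6, -0.1, -1.1]
width: 0.0943
finger_force: 0.0
```

```bash
cat >> h.py <<'E'
def to(x,y,yaw,z):
    o=sensors.get_obs(); R=Ro.from_euler('xyz',o['ee_rot']).as_matrix()
    d=R.T@(np.array([x,y,z])-o['tool_pos']); s=-((yaw-np.degrees(o['ee_rot'][2])+90)%180-90)
    print('pos',o['tool_pos'].round(4),'rpy',np.degrees(o['ee_rot']).round(2),'F',o['wrist_force'].round(1),'w',round(o['width'],4),'f',o['finger_force'],'t',o['time'])
    print('slide units',(d/.5).round(4),'spin units',round(s/5,3))
E
python3 -c "
from h import *
to(.5745,.1395,-10.8,.031)"
```

```text
pos [0.5746 0.1402 0.1503] rpy [-1.8000e+02 -2.0000e-02  1.6917e+02] F [-0.6 -0.1 -1.1] w 0.0943 f 0.0 t 2.2
slide units [-2.000e-04 -1.300e-03  2.386e-01] spin units -0.007
```

arm_command(plan=[{"grip":-0.4,"slide":[0,-0.001,0.05],"spin":0},{"grip":-0.4,"slide":[0,0,0.06],"spin":0},{"grip":-0.4,"slide":[0,0,0.06],"spin":0},{"grip":-0.4,"slide":[0,0,0.04],"spin":0},{"grip":-0.4,"slide":[0,0,0.02],"spin":0},{"grip":-0.4,"slide":[0,0,0.0086],"spin":0},{"grip":-0.4,"slide":[0,0,0],"spin":0}])

```text
time: 3.08
tool_pos: [0.575, 0.1398, 0.0318]
ee_rot: [3.141, 0.001, 2.953]
wrist_force: [-0.0, -0.2, -0.2]
width: 0.0655
finger_force: 0.0
```

arm_command(plan=[{"grip":0.3,"slide":[0,0,0],"spin":0},{"grip":0.5,"slide":[0,0,0],"spin":0},{"grip":0.7,"slide":[0,0,0],"spin":0},{"grip":1,"slide":[0,0,0],"spin":0},{"grip":1,"slide":[0,0,0],"spin":0},{"grip":1,"slide":[0,0,0],"spin":0}])

```text
time: 3.82
tool_pos: [0.5746, 0.1397, 0.0312]
ee_rot: [3.141, 0.0, 2.954]
wrist_force: [-0.4, -1.1, 0.2]
width: 0.0218
finger_force: 30.0
```

arm_command(plan=[{"grip":1,"slide":[0,0,-0.02],"spin":0},{"grip":1,"slide":[0,0,-0.05],"spin":0},{"grip":1,"slide":[0,0,-0.06],"spin":0},{"grip":1,"slide":[0,0,-0.06],"spin":0},{"grip":1,"slide":[0,0,-0.03],"spin":0},{"grip":1,"slide":[0,0,0],"spin":0}])

```text
time: 4.58
tool_pos: [0.5752, 0.1398, 0.1424]
ee_rot: [3.141, 0.002, 2.953]
wrist_force: [0.4, 0.5, -2.9]
width: 0.0222
finger_force: 30.0
```

```bash
python3 -c "
from h import *
to(.602,-.175,-5.9,.141)
a=snapshot('scene');b=snapshot('top')
cv2.imwrite('pics/lift.png',np.hstack([a[60:300,200:560],b[60:300,130:490]])[:,:,::-1])"
```

```text
pos [0.5752 0.1398 0.1424] rpy [1.7995e+02 1.3000e-01 1.6922e+02] F [ 0.4  0.5 -2.9] w 0.0222 f 29.998943209648132 t 4.575
slide units [-0.1705 -0.6084  0.0026] spin units -0.975
```

View pics/lift.png

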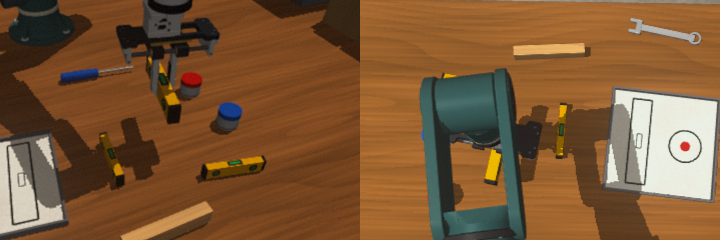

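The level is held level with its vial between the pads at about (165,78) in the crop. Next I carry it over the rectangle.

arm_command(plan=[{"grip":1,"slide":[-0.01,-0.034,0],"spin":0},{"grip":1,"slide":[-0.02,-0.07,0],"spin":0},{"grip":1,"slide":[-0.025,-0.09,0],"spin":0},{"grip":1,"slide":[-0.025,-0.09,0],"spin":0},{"grip":1,"slide":[-0.025,-0.09,0],"spin":0},{"grip":1,"slide":[-0.025,-0.09,0],"spin":0},{"grip":1,"slide":[-0.0205,-0.08,0],"spin":0},{"grip":1,"slide":[-0.02,-0.064,0],"spin":0},{"grip":1,"slide":[0,0,0],"spin":-0.475},{"grip":1,"slide":[0,0,0],"spin":-0.5}])

```text
time: 5.92
tool_pos: [0.6002, -0.1768, 0.1394]
ee_rot: [3.141, -0.003, 3.038]
wrist_force: [1.0, 0.1, -1.7]
width: 0.022
finger_force: 30.0
```

arm_command(plan=[{"grip":1,"slide":[0,0,0.04],"spin":0},{"grip":1,"slide":[0,0,0.04],"spin":0},{"grip":1,"slide":[0,0,0.04],"spin":0},{"grip":1,"slide":[0,0,0],"spin":0},{"grip":1,"slide":[0,0,0],"spin":0}])

```text
time: 6.55
tool_pos: [0.6017, -0.175, 0.0814]
ee_rot: [-3.141, 0.001, 3.039]
wrist_force: [0.0, -0.3, -2.7]
width: 0.0219
finger_force: 30.0
```

```bash
python3 -c "
from h import *
to(.602,-.175,-5.9,.0375)
a=snapshot('scene')
cv2.imwrite('pics/place.png',cv2.resize(a[130:330,80:340],None,fx=3,fy=3)[:,:,::-1])"
```

```text
pos [ 0.6017 -0.175   0.0814] rpy [-1.7999e+02  3.0000e-02  1.7410e+02] F [ 0.  -0.3 -2.7] w 0.0219 f 29.998954832553864 t 6.55
slide units [-0.0005  0.0002  0.0878] spin units 0.0
```

View pics/place.png

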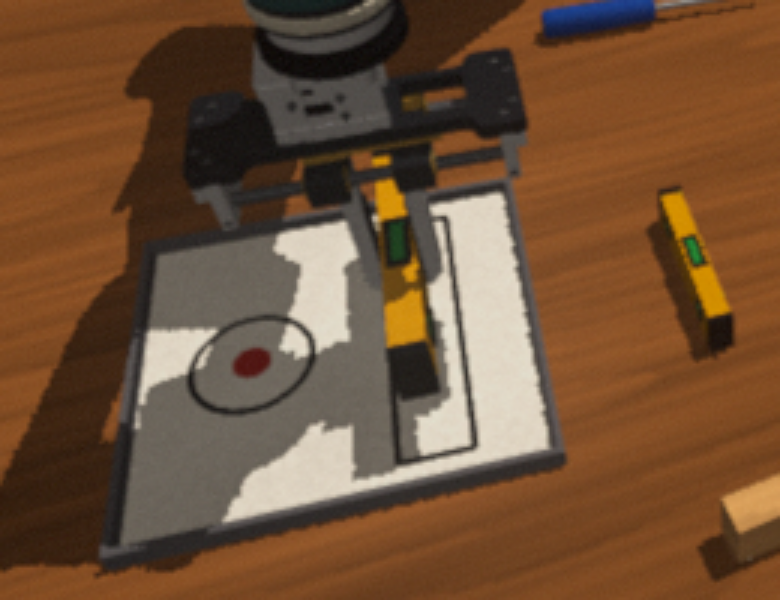

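The level hangs parallel above the rectangle (vial at (398,240) in the crop), with its shift explained by its height. I lower it in fine steps.

arm_command(plan=[{"grip":1,"slide":[0,0,0.03],"spin":0},{"grip":1,"slide":[0,0,0.03],"spin":0},{"grip":1,"slide":[0,0,0.018],"spin":0},{"grip":1,"slide":[0,0,0.008],"spin":0},{"grip":1,"slide":[0,0,0],"spin":0},{"grip":1,"slide":[0,0,0],"spin":0}])

```text
time: 7.35
tool_pos: [0.6019, -0.1751, 0.0387]
ee_rot: [-3.141, 0.001, 3.039]
wrist_force: [0.3, 0.3, -2.8]
width: 0.0218
finger_force: 30.0
```

arm_command(plan=[{"grip":1,"slide":[0,0,0.0016],"spin":0},{"grip":1,"slide":[0,0,0],"spin":0}])

```text
time: 7.6
tool_pos: [0.6016, -0.1749, 0.0377]
ee_rot: [-3.142, 0.001, 3.039]
wrist_force: [-0.3, 0.6, -2.8]
width: 0.0216
finger_force: 30.0
```

arm_command(plan=[{"grip":1,"slide":[0,0,0.002],"spin":0},{"grip":1,"slide":[0,0,0],"spin":0},{"grip":1,"slide":[0,0,0],"spin":0}])

```text
time: 7.98
tool_pos: [0.6014, -0.1749, 0.0363]
ee_rot: [3.141, -0.0, 3.039]
wrist_force: [-0.3, 0.6, -1.9]
width: 0.0215
finger_force: 30.0
```

arm_command(plan=[{"grip":1,"slide":[0,0,0.001],"spin":0},{"grip":1,"slide":[0,0,0],"spin":0},{"grip":1,"slide":[0,0,0],"spin":0}])

```text
time: 8.35
tool_pos: [0.6015, -0.1749, 0.0363]
ee_rot: [-3.142, 0.0, 3.039]
wrist_force: [-0.8, 1.0, -0.1]
width: 0.0219
finger_force: 30.0
```

The force dropped to zero, so the tray carries the level. I release it, rise, and move to the tin.

arm_command(plan=[{"grip":0.3,"slide":[0,0,0],"spin":0},{"grip":0,"slide":[0,0,0],"spin":0},{"grip":-0.3,"slide":[0,0,0],"spin":0},{"grip":-0.3,"slide":[0,0,0],"spin":0},{"grip":-0.3,"slide":[0,0,-0.03],"spin":0},{"grip":-0.3,"slide":[0,0,-0.06],"spin":0},{"grip":-0.3,"slide":[0,0,-0.06],"spin":0},{"grip":-0.3,"slide":[0,0,-0.06],"spin":0},{"grip":-1,"slide":[0,0,-0.02],"spin":0},{"grip":-1,"slide":[0,0,0],"spin":0}])

```text
time: 9.6
tool_pos: [0.6018, -0.175, 0.1519]
ee_rot: [-3.141, 0.002, 3.039]
wrist_force: [1.1, -0.4, -0.3]
width: 0.0778
finger_force: 0.0
```

```bash
python3 -c "
from h import *
to(.4637,.285,-6,.15)"
```

```text
pos [ 0.6018 -0.175   0.1519] rpy [-1.7997e+02  1.1000e-01  1.7410e+02] F [ 1.1 -0.4 -0.3] w 0.0778 f 0.0 t 9.6
slide units [0.3695 0.8868 0.0027] spin units 0.019
```

arm_command(plan=[{"grip":-1,"slide":[0.0369,0.0887,0],"spin":0},{"grip":-1,"slide":[0.0369,0.0887,0],"spin":0},{"grip":-1,"slide":[0.0369,0.0887,0],"spin":0},{"grip":-1,"slide":[0.0369,0.0887,0],"spin":0},{"grip":-1,"slide":[0.0369,0.0887,0],"spin":0},{"grip":-1,"slide":[0.0369,0.0887,0],"spin":0},{"grip":-1,"slide":[0.0369,0.0887,0],"spin":0},{"grip":-1,"slide":[0.0369,0.0887,0],"spin":0},{"grip":-1,"slide":[0.0369,0.0887,0],"spin":0},{"grip":-1,"slide":[0.0369,0.0887,0],"spin":0}])

```text
time: 10.85
tool_pos: [0.462, 0.2862, 0.1489]
ee_rot: [-3.14, -0.003, 3.039]
wrist_force: [0.8, 0.1, -0.4]
width: 0.094
finger_force: 0.0
```

arm_command(plan=[{"grip":-1,"slide":[0,0,0],"spin":0},{"grip":-1,"slide":[0,0,0],"spin":0}])

```text
time: 11.1
tool_pos: [0.4631, 0.2845, 0.1495]
ee_rot: [-3.14, -0.002, 3.039]
wrist_force: [-0.4, -0.1, -0.8]
width: 0.0939
finger_force: 0.0
```

```bash
python3 -c "
from h import *
to(.4637,.285,-6,.032)
a=snapshot('scene');b=snapshot('top')
cv2.imwrite('pics/mid.png',np.hstack([cv2.resize(a[50:330,80:440],(400,311)),cv2.resize(b[130:280,340:530],(394,311))])[:,:,::-1])"
```

```text
pos [0.4631 0.2845 0.1495] rpy [-1.7989e+02 -1.0000e-01  1.7411e+02] F [-0.4 -0.1 -0.8] w 0.0939 f 0.0 t 11.1
slide units [-0.0016  0.0016  0.235 ] spin units 0.023
```

View pics/mid.png

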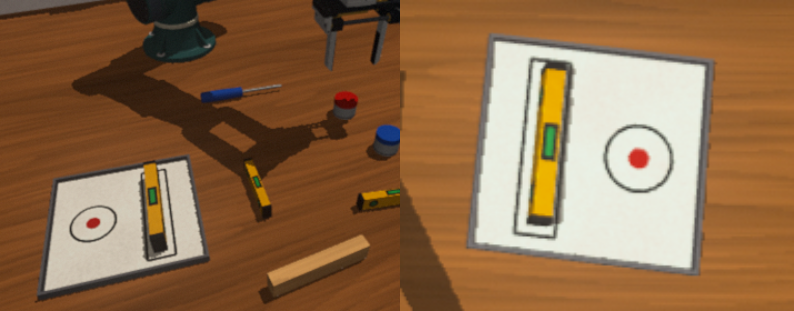

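The level stands in the rectangle; in the top crop it leans up and right of the outline, which may only be height parallax. I check that with numbers.

```bash
python3 -c "
from h import *
for n,p in(('top',(409,199)),('scene',(217,226))):
    im=snapshot(n)
    m,c,a=blob(im,(40,100,40),(85,255,255),p);print(n,c,a,back(n,c,.045))
    m,c,a=blob(im,(18,120,60),(36,255,255),p);print(c,a,rect(back(n,pix(m),.045)))
"
```

```text
top [411.75438596 197.50877193] 57 [[ 0.60215939 -0.17650347]]
[410.55342466 198.69589041] 730 (array([ 0.60118115, -0.17381164], dtype=float32), [np.float32(0.027044736), np.float32(0.16718201)], np.float32(-5.950447))
scene [216.734375 225.96875 ] 64 [[ 0.60276689 -0.17487404]]
[217.92792793 229.68918919] 666 (array([ 0.6029912 , -0.17312104], dtype=float32), [np.float32(0.02520147), np.float32(0.16586736)], np.float32(-6.0507965))
```

arm_command(plan=[{"grip":-1,"slide":[-0.0008,0.0008,0.05],"spin":0},{"grip":-1,"slide":[0,0,0.06],"spin":0},{"grip":-1,"slide":[0,0,0.06],"spin":0},{"grip":-1,"slide":[0,0,0.04],"spin":0},{"grip":-1,"slide":[0,0,0.02],"spin":0},{"grip":-1,"slide":[0,0,0.005],"spin":0},{"grip":-1,"slide":[0,0,0],"spin":0}])

```text
time: 12.18
tool_pos: [0.4646, 0.2856, 0.0342]
ee_rot: [3.141, 0.001, 3.038]
wrist_force: [0.3, -0.4, 0.1]
width: 0.094
finger_force: 0.0
```

arm_command(plan=[{"grip":-0.5,"slide":[0,0,0],"spin":0},{"grip":-0.2,"slide":[0,0,0],"spin":0},{"grip":0,"slide":[0,0,0],"spin":0},{"grip":0.3,"slide":[0,0,0],"spin":0},{"grip":1,"slide":[0,0,0],"spin":0},{"grip":1,"slide":[0,0,0],"spin":0}])

```text
time: 12.92
tool_pos: [0.464, 0.2855, 0.0334]
ee_rot: [-3.141, 0.0, 3.039]
wrist_force: [-0.3, -0.5, 0.6]
width: 0.0517
finger_force: 30.0
```

The level is within about 1 mm of its mark and the tin is gripped. I lift and carry it.

arm_command(plan=[{"grip":1,"slide":[0,0,-0.02],"spin":0},{"grip":1,"slide":[0,0,-0.05],"spin":0},{"grip":1,"slide":[0,0,-0.06],"spin":0},{"grip":1,"slide":[0,0,-0.06],"spin":0},{"grip":1,"slide":[0,0,-0.03],"spin":0},{"grip":1,"slide":[0,0,0],"spin":0}])

```text
time: 13.68
tool_pos: [0.4646, 0.2859, 0.1446]
ee_rot: [3.14, 0.002, 3.039]
wrist_force: [-0.8, -0.3, -1.2]
width: 0.0517
finger_force: 30.0
```

```bash
python3 -c "
from h import *
to(.5903,-.2848,-6,.14)"
```

```text
pos [0.4646 0.2859 0.1446] rpy [1.7991e+02 1.3000e-01 1.7410e+02] F [-0.8 -0.3 -1.2] w 0.0517 f 29.999668300151825 t 13.675
slide units [-0.3675 -1.1096  0.0083] spin units 0.02
```

arm_command(plan=[{"grip":1,"slide":[-0.014,-0.0425,0],"spin":0},{"grip":1,"slide":[-0.028,-0.085,0],"spin":0},{"grip":1,"slide":[-0.028,-0.085,0],"spin":0},{"grip":1,"slide":[-0.028,-0.085,0],"spin":0},{"grip":1,"slide":[-0.028,-0.085,0],"spin":0},{"grip":1,"slide":[-0.028,-0.085,0],"spin":0},{"grip":1,"slide":[-0.028,-0.085,0],"spin":0},{"grip":1,"slide":[-0.028,-0.085,0],"spin":0},{"grip":1,"slide":[-0.028,-0.085,0],"spin":0},{"grip":1,"slide":[-0.028,-0.085,0],"spin":0}])

```text
time: 14.92
tool_pos: [0.5539, -0.1308, 0.1412]
ee_rot: [3.14, -0.003, 3.038]
wrist_force: [0.2, 0.9, -0.6]
width: 0.0511
finger_force: 30.0
```

arm_command(plan=[{"grip":1,"slide":[-0.028,-0.085,0],"spin":0},{"grip":1,"slide":[-0.028,-0.085,0],"spin":0},{"grip":1,"slide":[-0.028,-0.085,0],"spin":0},{"grip":1,"slide":[-0.0175,-0.0471,0],"spin":0},{"grip":1,"slide":[0,0,0],"spin":0},{"grip":1,"slide":[0,0,0],"spin":0}])

```text
time: 15.68
tool_pos: [0.5891, -0.284, 0.1418]
ee_rot: [3.14, -0.003, 3.039]
wrist_force: [-0.8, 1.0, -1.2]
width: 0.0518
finger_force: 30.0
```

```bash
python3 -c "
from h import *
to(.5903,-.2848,-6,.04)
a=snapshot('scene')
cv2.imwrite('pics/tinover.png',cv2.resize(a[80:330,80:340],None,fx=2,fy=2)[:,:,::-1])"
```

```text
pos [ 0.5891 -0.284   0.1418] rpy [ 1.7988e+02 -1.5000e-01  1.7412e+02] F [-0.8  1.  -1.2] w 0.0518 f 29.99966561794281 t 15.675
slide units [-0.0031 -0.0017  0.2035] spin units 0.024
```

View pics/tinover.png

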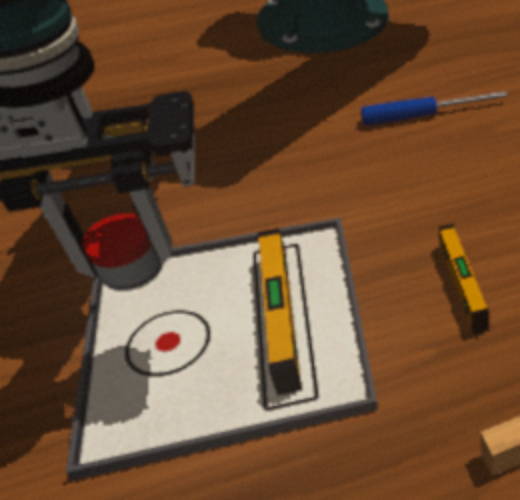

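The tin (at (120,250) in the crop) is held upright. I lower it.

arm_command(plan=[{"grip":1,"slide":[-0.0015,-0.001,0.04],"spin":0},{"grip":1,"slide":[0,0,0.05],"spin":0},{"grip":1,"slide":[0,0,0.05],"spin":0},{"grip":1,"slide":[0,0,0.03],"spin":0},{"grip":1,"slide":[0,0,0.02],"spin":0},{"grip":1,"slide":[0,0,0.008],"spin":0},{"grip":1,"slide":[0,0,0],"spin":0},{"grip":1,"slide":[0,0,0],"spin":0}])

```text
time: 16.73
tool_pos: [0.591, -0.2861, 0.0455]
ee_rot: [-3.141, 0.002, 3.039]
wrist_force: [-1.0, 0.2, -1.2]
width: 0.0514
finger_force: 30.0
```

arm_command(plan=[{"grip":1,"slide":[0,0,0.002],"spin":0},{"grip":1,"slide":[0,0,0],"spin":0},{"grip":1,"slide":[0,0,0],"spin":0}])

```text
time: 17.1
tool_pos: [0.5904, -0.2858, 0.0434]
ee_rot: [3.142, 0.0, 3.038]
wrist_force: [-0.1, 0.7, -0.8]
width: 0.0513
finger_force: 30.0
```

arm_command(plan=[{"grip":1,"slide":[0,0,0.002],"spin":0},{"grip":1,"slide":[0,0,0],"spin":0},{"grip":1,"slide":[0,0,0],"spin":0}])

```text
time: 17.48
tool_pos: [0.5904, -0.2858, 0.0423]
ee_rot: [3.142, 0.0, 3.039]
wrist_force: [0.3, 0.1, -2.3]
width: 0.0518
finger_force: 30.0
```

arm_command(plan=[{"grip":1,"slide":[0,0,0.003],"spin":0},{"grip":1,"slide":[0,0,0.002],"spin":0},{"grip":1,"slide":[0,0,0],"spin":0},{"grip":1,"slide":[0,0,0],"spin":0}])

```text
time: 17.98
tool_pos: [0.5904, -0.2858, 0.0399]
ee_rot: [3.142, 0.0, 3.039]
wrist_force: [-0.4, 0.7, -0.7]
width: 0.0515
finger_force: 30.0
```

arm_command(plan=[{"grip":1,"slide":[0,0,0.0016],"spin":0},{"grip":1,"slide":[0,0,0],"spin":0},{"grip":1,"slide":[0,0,0],"spin":0}])

```text
time: 18.35
tool_pos: [0.5904, -0.2857, 0.0391]
ee_rot: [3.142, 0.0, 3.039]
wrist_force: [0.5, -0.4, -1.4]
width: 0.0514
finger_force: 30.0
```

arm_command(plan=[{"grip":1,"slide":[0,0,0.0014],"spin":0},{"grip":1,"slide":[0,0,0],"spin":0},{"grip":1,"slide":[0,0,0],"spin":0}])

```text
time: 18.73
tool_pos: [0.5905, -0.2858, 0.0385]
ee_rot: [-3.142, 0.0, 3.039]
wrist_force: [0.2, 0.5, -1.7]
width: 0.0515
finger_force: 30.0
```

arm_command(plan=[{"grip":1,"slide":[0,0,0.0012],"spin":0},{"grip":1,"slide":[0,0,0],"spin":0},{"grip":1,"slide":[0,0,0],"spin":0}])

```text
time: 19.1
tool_pos: [0.5905, -0.2858, 0.0385]
ee_rot: [-3.141, 0.001, 3.039]
wrist_force: [-1.8, 0.2, 4.7]
width: 0.0515
finger_force: 30.0
```

arm_command(plan=[{"grip":1,"slide":[0,0,0.001],"spin":0},{"grip":1,"slide":[0,0,0],"spin":0},{"grip":1,"slide":[0,0,0],"spin":0}])

```text
time: 19.48
tool_pos: [0.5905, -0.2858, 0.0385]
ee_rot: [-3.141, 0.001, 3.039]
wrist_force: [-2.2, 1.2, 5.9]
width: 0.0521
finger_force: 30.0
```

arm_command(plan=[{"grip":1,"slide":[0,0,-0.0012],"spin":0},{"grip":-0.3,"slide":[0,0,0],"spin":0},{"grip":-0.6,"slide":[0,0,0],"spin":0},{"grip":-0.8,"slide":[0,0,0],"spin":0},{"grip":-0.8,"slide":[0,0,0],"spin":0},{"grip":-0.8,"slide":[0,0,-0.03],"spin":0},{"grip":-0.8,"slide":[0,0,-0.06],"spin":0},{"grip":-0.8,"slide":[0,0,-0.08],"spin":0},{"grip":-0.8,"slide":[0,0,-0.08],"spin":0},{"grip":-0.8,"slide":[0,0,0],"spin":0}])

```text
time: 20.72
tool_pos: [0.5927, -0.2871, 0.1695]
ee_rot: [-3.137, 0.01, 3.039]
wrist_force: [-0.1, -0.3, 0.1]
width: 0.0847
finger_force: 0.0
```

arm_command(plan=[{"grip":-0.8,"slide":[0.1,0.06,0],"spin":0},{"grip":-0.8,"slide":[0.1,0.06,0],"spin":0},{"grip":-0.8,"slide":[0.1,0.06,0],"spin":0},{"grip":-0.8,"slide":[0.1,0.06,0],"spin":0},{"grip":-0.8,"slide":[0,0,0],"spin":0},{"grip":-0.8,"slide":[0,0,0],"spin":0}])

```text
time: 21.48
tool_pos: [0.404, -0.146, 0.1628]
ee_rot: [-3.141, 0.001, 3.039]
wrist_force: [-0.6, -0.1, -1.1]
width: 0.0847
finger_force: 0.0
```

```bash
python3 -c "
from h import *
for n,p,q in(('top',(409,199),(460,202)),('scene',(217,226),(164,225))):
    im=snapshot(n)
    m,c,a=blob(im,(40,100,40),(85,255,255),p);print(n,c,a,back(n,c,.045))
    m,c,a=blob(im,(0,150,110),(6,255,255),q);print('lid',c,a,back(n,c,.047))
    cv2.imwrite(f'pics/e{n}.png',im[:,:,::-1])
a,b=cv2.imread('pics/escene.png'),cv2.imread('pics/etop.png')
cv2.imwrite('pics/end.png',np.hstack([a[50:350,80:440],b[50:350,200:560]]))"
```

```text
top [411.75438596 197.50877193] 57 [[ 0.60215939 -0.17650347]]
lid [459.90047393 203.9478673 ] 422 [[ 0.58869178 -0.28606111]]
scene [216.76923077 225.92307692] 65 [[ 0.60267413 -0.17479101]]
lid [155.85653105 237.93361884] 467 [[ 0.59303533 -0.28579456]]
```

View pics/end.png

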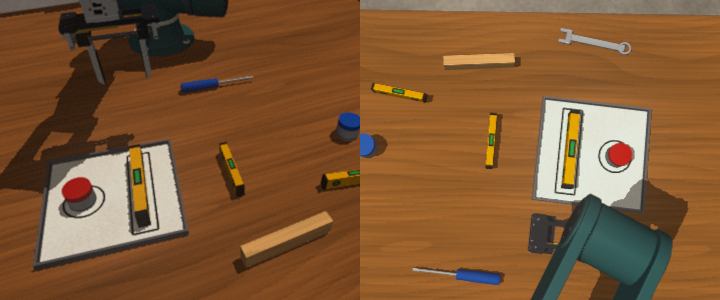

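The level (137,180) and the tin (78,195) both stand upright in their outlines, each within about 2 mm of its mark, and the arm is clear of everything. I hand in.

```bash
python3 -c "
from bench import ticket
print(ticket.close_job())"
```

```text
the job is handed in; nothing more can be done
None
```

The level and the red-lidded tin are both standing on the tray floor inside their outlines, each within about 2 mm of its mark's centre and released; the job was handed in at about 21.6 s.

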